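# Change over the barrels in a hardware tumbler

## Task

The roller tumbler has finished a slow run: before taking anything off it, stop it with the stop key, pushed fully down. While it is stopped, stand every finished barrel (those lying on it) lid up and wholly on the cork mat, lay every fresh barrel (those standing on the bench) on its side on the rollers, along them, each settled in the groove between two neighbouring rollers, and switch from slow to fast with the fast key, also fully down. Only then start it again with the run key, pushed fully down, and leave the tools and pots on the bench where they are.

Things in the scene. Friction and masses are not known exactly. Their poses are not given: they have to be found in the camera images.
- tumbler: fixed roller tumbler, base 324 (x) x 190 (y) x 30 mm, origin under its middle, x away from the robot, y to its left. 10 black rollers along y (16 mm thick, x = -144 to 144, step 32 mm, tops 55 mm high, not turning); end plates (inner faces y = +-76, 62 high) and side cheeks (inner faces x = +-156, 85 high). A barrel in a groove between two rollers has its axis 75 mm high. Key head y -100 to -180, 60 high
- key_stop (a joint): stop key, first (nearest the robot) in the row of four black keys on the head: m it is down, 0 up, 0.010 fully down. About 3 to 4 N moves it. Interlocked with the run key: as one goes down the other comes up as much; pushed to its stop it stays
- key_stop_top (a point): middle of that key's top face (32 mm along the tumbler's x, 50 mm along y; pitch 38 mm along x); 84 mm above the table when up, 74 mm when down; pressed straight down
- key_run (a joint): run key, second; down at the start in the row of four black keys on the head: m it is down, 0 up, 0.010 fully down. About 3 to 4 N moves it. Interlocked with the stop key: as one goes down the other comes up as much; pushed to its stop it stays
- key_run_top (a point): middle of that key's top face (32 mm along the tumbler's x, 50 mm along y; pitch 38 mm along x); 84 mm above the table when up, 74 mm when down; pressed straight down
- key_slow (a joint): slow key, third; down at the start in the row of four black keys on the head: m it is down, 0 up, 0.010 fully down. About 3 to 4 N moves it. Interlocked with the fast key: as one goes down the other comes up as much; pushed to its stop it stays
- key_slow_top (a point): middle of that key's top face (32 mm along the tumbler's x, 50 mm along y; pitch 38 mm along x); 84 mm above the table when up, 74 mm when down; pressed straight down
- key_fast (a joint): fast key, fourth (farthest from the robot) in the row of four black keys on the head: m it is down, 0 up, 0.010 fully down. About 3 to 4 N moves it. Interlocked with the slow key: as one goes down the other comes up as much; pushed to its stop it stays
- key_fast_top (a point): middle of that key's top face (32 mm along the tumbler's x, 50 mm along y; pitch 38 mm along x); 84 mm above the table when up, 74 mm when down; pressed straight down
- fresh_a: fresh barrel, stands upright on the table left of the tumbler at the start: cylinder 48 mm diameter, 110 mm long, aluminium body (46 mm) between black rubber foot band (bottom 14 mm) and rubber lid (top 18 mm), 0.2 to 0.4 kg; origin at its middle, 55 mm from either end; z axis along it from foot to lid. May be absent (None)
- fresh_b: fresh barrel, stands upright on the table left of the tumbler at the start: cylinder 48 mm diameter, 110 mm long, aluminium body (46 mm) between black rubber foot band (bottom 14 mm) and rubber lid (top 18 mm), 0.2 to 0.4 kg; origin at its middle, 55 mm from either end; z axis along it from foot to lid. May be absent (None)
- fresh_c: fresh barrel, stands upright on the table left of the tumbler at the start: cylinder 48 mm diameter, 110 mm long, aluminium body (46 mm) between black rubber foot band (bottom 14 mm) and rubber lid (top 18 mm), 0.2 to 0.4 kg; origin at its middle, 55 mm from either end; z axis along it from foot to lid. May be absent (None)
- done_a: finished barrel, lies on the rollers (in the groove at x = -96, 0 or 96 mm), lid to the left (away from the keys) at the start: cylinder 48 mm diameter, 110 mm long, aluminium body (46 mm) between black rubber foot band (bottom 14 mm) and rubber lid (top 18 mm), 0.2 to 0.4 kg; origin at its middle, 55 mm from either end; z axis along it from foot to lid. May be absent (None)
- done_b: finished barrel, lies on the rollers (in the groove at x = -96, 0 or 96 mm), lid to the left (away from the keys) at the start: cylinder 48 mm diameter, 110 mm long, aluminium body (46 mm) between black rubber foot band (bottom 14 mm) and rubber lid (top 18 mm), 0.2 to 0.4 kg; origin at its middle, 55 mm from either end; z axis along it from foot to lid. May be absent (None)
- done_c: finished barrel, lies on the rollers (in the groove at x = -96, 0 or 96 mm), lid to the left (away from the keys) at the start: cylinder 48 mm diameter, 110 mm long, aluminium body (46 mm) between black rubber foot band (bottom 14 mm) and rubber lid (top 18 mm), 0.2 to 0.4 kg; origin at its middle, 55 mm from either end; z axis along it from foot to lid. May be absent (None)
- mat: flat cork mat, fixed, 200 mm square, 4 mm thick, to the robot's right of the tumbler; origin under its centre
- mallet: bystander, leave alone: hammer-shaped mallet, 240 mm, lying near the robot
- brush: bystander, leave alone: hand brush, 180 mm, lying near the robot
- spool_a: bystander, leave alone: thread spool, 52 mm wide, 67 mm high; origin on its underside
- spool_b: bystander, leave alone: thread spool, 52 mm wide, 67 mm high; origin on its underside
- dye_bottle: bystander, leave alone: amber bottle, 56 mm diameter, 130 mm high, behind the tumbler; origin on its underside
- wax_tin: bystander, leave alone: round tin, 80 mm diameter, 50 mm high; origin on its underside
- anvil: bystander, leave alone: steel cylinder, 56 mm diameter, 40 mm high; origin on its underside
- slicker: bystander, leave alone: dark wooden bar, 130 x 30 x 22 mm; origin on its underside
There are look-alikes about, which are no part of the job. What is shaped like the done_b but blue or red is not meant. Leave any pink look-alike of the fresh_c alone.

How it is judged:
On the way, in this order (a step that is already met when the one before it is completed fails the run):
1. the stop key is fully down and the run key up, with the finished barrels still on the tumbler (value of joint key_stop above 0.008 m and value of joint key_run below 0.002 m and distance of each of done_a, done_b, done_c from where it was at the start of the episode below 0.03 m), for 0.2 s.
2. with the stop key still down, the fast key is down, every finished barrel stands on the mat and every fresh barrel lies in a groove (value of joint each of key_stop, key_fast above 0.008 m and value of joint each of key_run, key_slow below 0.002 m and angle between the z axis of each of fresh_a, fresh_b, fresh_c and the y axis of tumbler, either way round below 0.1 rad and x of fresh_a in the frame of tumbler between -0.137 and 0.137 m and y of fresh_a in the frame of tumbler between -0.03 and 0.03 m and z of fresh_a in the frame of tumbler between 0.07 and 0.0777 m and x of fresh_b in the frame of tumbler between -0.137 and 0.137 m and y of fresh_b in the frame of tumbler between -0.03 and 0.03 m and z of fresh_b in the frame of tumbler between 0.07 and 0.0777 m and x of fresh_c in the frame of tumbler between -0.137 and 0.137 m and y of fresh_c in the frame of tumbler between -0.03 and 0.03 m and z of fresh_c in the frame of tumbler between 0.07 and 0.0777 m and x of done_a in the frame of mat between -0.081 and 0.081 m and y of done_a in the frame of mat between -0.081 and 0.081 m and angle between each of done_a, done_b, done_c's own z axis and vertical below 0.1 rad and height (world z) of each of done_a, done_b, done_c below 0.067 m and x of done_b in the frame of mat between -0.081 and 0.081 m and y of done_b in the frame of mat between -0.081 and 0.081 m and x of done_c in the frame of mat between -0.081 and 0.081 m and y of done_c in the frame of mat between -0.081 and 0.081 m), for 0.2 s.
3. the run key is fully down and the stop key up (value of joint key_run above 0.008 m and value of joint key_stop below 0.002 m), for 0.2 s.
At the end, for the whole second after the job is handed in: Run and fast keys down (8 of 10 mm), others up (2 mm); finished barrels upright on the mat (0.1 rad; centre within 81 mm of its centre along each side); fresh ones along the rollers (0.1 rad), in a groove (axis 70 to 77.7 mm high), middle within 30 mm of the deck's middle lengthwise; at rest (all of step 3 and value of joint key_fast above 0.008 m and value of joint key_slow below 0.002 m and angle between the z axis of each of fresh_a, fresh_b, fresh_c and the y axis of tumbler, either way round below 0.1 rad and x of fresh_a in the frame of tumbler between -0.137 and 0.137 m and y of fresh_a in the frame of tumbler between -0.03 and 0.03 m and z of fresh_a in the frame of tumbler between 0.07 and 0.0777 m and x of fresh_b in the frame of tumbler between -0.137 and 0.137 m and y of fresh_b in the frame of tumbler between -0.03 and 0.03 m and z of fresh_b in the frame of tumbler between 0.07 and 0.0777 m and x of fresh_c in the frame of tumbler between -0.137 and 0.137 m and y of fresh_c in the frame of tumbler between -0.03 and 0.03 m and z of fresh_c in the frame of tumbler between 0.07 and 0.0777 m and x of done_a in the frame of mat between -0.081 and 0.081 m and y of done_a in the frame of mat between -0.081 and 0.081 m and angle between each of done_a, done_b, done_c's own z axis and vertical below 0.1 rad and height (world z) of each of done_a, done_b, done_c below 0.067 m and x of done_b in the frame of mat between -0.081 and 0.081 m and y of done_b in the frame of mat between -0.081 and 0.081 m and x of done_c in the frame of mat between -0.081 and 0.081 m and y of done_c in the frame of mat between -0.081 and 0.081 m and linear speed of each of fresh_a, fresh_b, fresh_c, done_a, done_b, done_c below 0.02 m/s); the robot touches nothing.
It fails at once if one of the bench tools or pots is moved more than 40 mm (distance of any of mallet, brush, spool_a, spool_b, dye_bottle, wax_tin, anvil, slicker from where it was at the start of the episode above 0.04 m).
Of fresh_a, fresh_b, fresh_c, done_a, done_b, done_c only 4 to 5 are there at a start; the rules pass over those that are not, and their reading is None.
At some moment in a run one of fresh_a, fresh_b, fresh_c may be knocked a few centimetres aside while the robot is not near it.
It also fails if it takes over 200 s, if anything falls off the work surface, if the arm or the gripper's body presses on something with over 40 N, if the wrist force passes 120 N, or if a joint passes its speed limit or range.

## Robot

A 6-joint arm with a two-finger parallel gripper is mounted at the origin on the work surface. World frame = base frame: x ahead of the robot, y to its left, z up, the work surface at z = 0. Lengths are in m, angles in rad, forces in N, time in s.
With the tool pointing down it reaches from about 0.375 to 0.925 m from the base axis. Payload 5.7 kg.
Tool frame: the origin (TCP) lies midway between the tips of the shut fingers; the grasp point (between the pads) lies 19 mm behind it; x points along the fingers, z is the direction in which the jaws open and shut, and the axes are right-handed (so a half turn about x gives the same grasp; the last joint's range is limited). The gripper opens to 88 mm and grips with 3 to 60 N. Pads are 20 mm wide; open, the fingers measure 115 mm over their backs; the gripper's body (75 mm by 178 mm) begins 61 mm behind the grasp point.
Start: joints at [1.007, 0.359, 1.51, -0, 1.272, -0.115], TCP at [0.26, 0.541, 0.223] pointing down, gripper open.
Joint ranges: [-2.97, 2.97], [-1.01, 2.36], [0.21, 2.38], [-0.96, 4.11], [0.2, 2.71], [-2.98, 2.98]. Speed limits (rad/s): [2.39, 2.39, 3.14, 3.14, 3.14, 3.14].

## Interface

Orientations are given as a unit quaternion [w, x, y, z].
In Python, from plant import manip, claw, inverse_kinematics, optics, close_job gives the robot as it stands. Calls block until the motion is done:
- manip.move_pose(position, orientation): joint-space move of the TCP to a pose.
- manip.move_l(position, attitude=None, speed=0.15, guard=None): straight line of the TCP; attitude=None keeps the orientation; speed is the mean speed in m/s. With guard (N) it stops when the force on the tool has changed by that much, and returns True; else False.
- manip.movej(angles): joint-space move.
- claw.let_go() and claw.close_gripper(): open the fingers fully, or close them until they stop; the grip force is fixed at half the most.
- manip.hold(seconds).
- inverse_kinematics(position, orientation): joint angles nearest the present ones, or None.
- manip.state(): the state.
- optics.snapshot(name): name is "side" or "top"; returns a dict with "image" (420x560x3 uint8, blue, green, red), "z_map" (420x560 float32, m along the optical axis (not along the pixel's ray), 0 where there is no reading), "mtx" (3x3 intrinsics, pixels), "k1" (the pictures are not rectified: a ray, as slopes to the right and down, at radius r is drawn at 1 + k1 r^2 times it, then the intrinsics apply), "position" and "orientation" of the camera in the world. Camera axes: x right, y up, looking along -z (the intrinsics and any distortion apply to the point x, -y, -z); pixel columns grow to the right and rows downward; lengths in m; the calibration is good to about 2 mm. A picture is of the moment at which its call begins.
A pose or a line that the arm cannot do raises manip.Unreachable and nothing moves.
- close_job(): hands the job in, once; it reports no verdict.
The state is a dict: "clock": time; "q": joint angles; "qvel": joint speeds; "effort": joint torques, N m; "position": TCP position; "tcp_rot": TCP orientation; "contact_force": force on the tool from outside, world axes, zero at the start; "ft_torque": the same for the moment, N m; "width": opening from 0.0 (shut) to 1.0 (fully open).
Only numpy, scipy, OpenCV 4.12 (cv2) and the standard library are available. Lean on these libraries where they do the work, as an engineer would, in place of code of your own. Each camera call takes 0.05 s, during which the arm holds its last target.

## Working session

There is one attempt and no reset: what is moved stays moved. The work goes in short steps, each a Python script; the robot and the scene stay as the last script left them, time stands still between calls to the robot, and variables do not carry over. Pictures are saved under pics/ and viewed, and the job is handed in when it is done.

```bash
ls; mkdir -p pics
python3 - <<'E'
from plant import manip,claw,optics
import cv2
for n in("top","side"):
    s=optics.snapshot(n); cv2.imwrite(f"pics/{n}0.png",s["image"]); print(n,s["mtx"].tolist(),s["k1"],s["position"],s["orientation"])
print(manip.state())
E
```

```text
pics
top [[537.9674161806324, 0.0, 278.562949406213], [0.0, 537.9674161806324, 208.62937729724203], [0.0, 0.0, 1.0]] -0.11188250071362212 [0.35393606 0.05603001 1.48463048] [-0.70259433 -0.03376058  0.03212267  0.71006307]
side [[407.0501282290405, 0.0, 284.11766672286257], [0.0, 407.0501282290405, 208.92111966418344], [0.0, 0.0, 1.0]] -0.0769296865381906 [ 0.24961902 -0.80280818  0.70575246] [ 0.88255123  0.4521018  -0.0619138  -0.11346349]
{'clock': 0.1, 'q': array([ 1.00690567e+00,  3.59406269e-01,  1.51129263e+00,  1.68836890e-05,
        1.27247016e+00, -1.15101564e-01]), 'qvel': array([-0.00034752,  0.0005075 , -0.00235937,  0.00043334,  0.00020926,
       -0.00032049]), 'effort': array([ 3.86022848e-04, -5.16353917e+01, -2.71408886e+01,  6.79535558e-02,
        2.75684777e-02, -5.13422128e-05]), 'position': array([0.26000818, 0.54007855, 0.22192155]), 'tcp_rot': array([ 0.59821801, -0.37644006,  0.59922863,  0.37596961]), 'contact_force': array([ 0.32209662,  0.31623468, -0.39526343]), 'ft_torque': array([-0.00403483,  0.00427857,  0.01160848]), 'width': 1.0010007334950464}
```

View pics/top0.png

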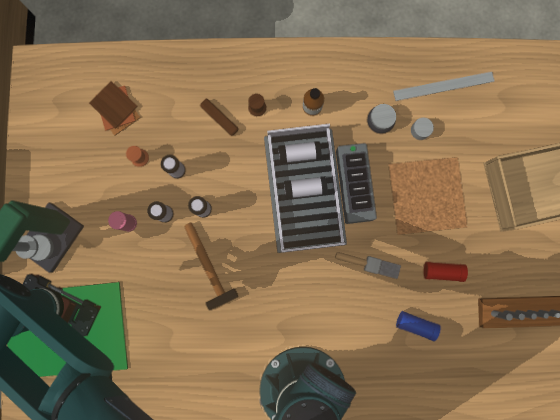

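View pics/side0.png

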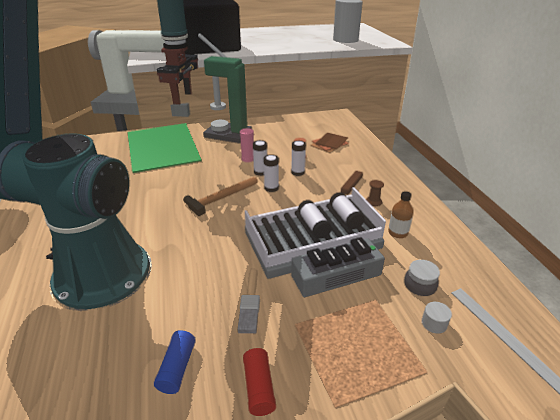

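```bash
cat > h.py <<'E'
from plant import manip,claw,inverse_kinematics,optics,close_job
import numpy as np,cv2
from scipy.spatial.transform import Rotation as R
def rot(q): return R.from_quat([q[1],q[2],q[3],q[0]]).as_matrix()
def quat(M):
    q=R.from_matrix(M).as_quat(); return [q[3],q[0],q[1],q[2]]
def cloud(s):
    H,W=s["z_map"].shape; v,u=np.mgrid[0:H,0:W].astype(np.float32)
    p=np.stack([u.ravel(),v.ravel()],1)[:,None]
    n=cv2.undistortPoints(p,s["mtx"],np.array([s["k1"],0,0,0.]),None,None,None,(3,50,1e-9)) if False else cv2.undistortPoints(p,s["mtx"],np.array([s["k1"],0,0,0.]))
    n=n.reshape(H,W,2); z=s["z_map"]
    c=np.stack([n[...,0]*z,-n[...,1]*z,-z],-1)
    P=c@rot(s["orientation"]).T+s["position"]; P[z<=0]=np.nan
    return P
def proj(s,X):
    c=(np.atleast_2d(X)-s["position"])@rot(s["orientation"]); c[:,1]*=-1;c[:,2]*=-1
    return cv2.projectPoints(c,np.zeros(3),np.zeros(3),s["mtx"],np.array([s["k1"],0,0,0.]))[0].reshape(-1,2)
E
python3 - <<'E'
from h import *
s=optics.snapshot("top");P=cloud(s);im=s["image"]
cv2.imwrite("pics/c1.png",cv2.resize(im[80:260,90:480],None,fx=2,fy=2,interpolation=cv2.INTER_CUBIC))
for n,(u,v) in dict(b1=(300,152),b2=(307,188),f1=(169,160),f2=(156,207),f3=(196,202),table=(250,270),mat=(428,195),stop=(361,209),run=(360,190),slow=(357,175),fast=(354,158)).items(): print(n,P[v,u].round(4))
# mat outline by colour+height
hsv=cv2.cvtColor(im,cv2.COLOR_BGR2HSV); print(hsv[195,428],hsv[260,250])
Z=P[...,2]
# tumbler bright rims: height>.08 near
m=(Z>.078)&(Z<.092)
for n,(a,b,c,d) in dict(tum=(262,120,380,255)).items():
    q=P[b:d,a:c][m[b:d,a:c]]; print(len(q))
np.savez("c0.npz",P=P,im=im)
E
```

```text
b1 [0.6329 0.0007 0.0928]
b2 [ 0.5371 -0.0161  0.0943]
f1 [0.613  0.3429 0.1083]
f2 [0.4901 0.3752 0.1098]
f3 [0.5015 0.2705 0.114 ]
table [ 0.3242  0.1391 -0.0021]
mat [ 0.5263 -0.3596  0.0022]
stop [ 0.4835 -0.1606  0.0634]
run [ 0.5334 -0.158   0.0712]
slow [ 0.5734 -0.1507  0.0733]
fast [ 0.617  -0.1422  0.0853]
[ 14 134 169] [ 16 115 124]
1283
```

Run:
```python
from h import *
d=np.load("c0.npz");P=d["P"];Z=P[...,2]
v=np.clip((Z)*1500,0,255);v[np.isnan(v)]=0
cv2.imwrite("pics/z1.png",cv2.resize(cv2.applyColorMap(v.astype(np.uint8),cv2.COLORMAP_JET)[80:260,90:480],None,fx=2,fy=2,interpolation=cv2.INTER_NEAREST))
```

```text
(no output)
```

View pics/c1.png

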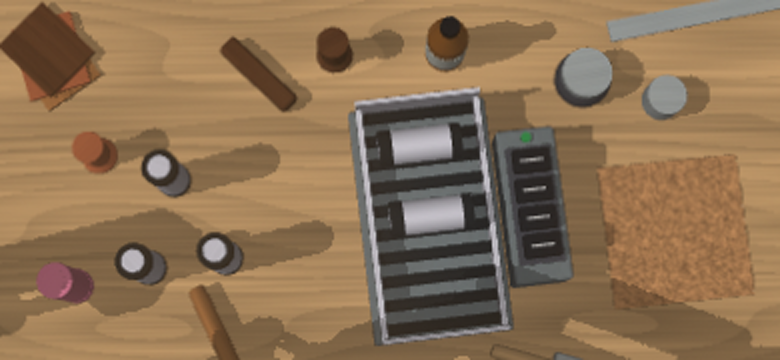

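View pics/z1.png

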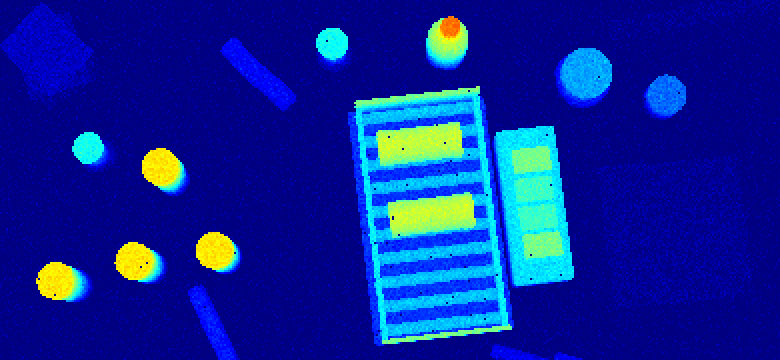

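```bash
cat > fit.py <<'E'
from h import *
from scipy.optimize import minimize
def model(X,Y):
    Z=np.zeros_like(X)
    Z[(abs(X)<.162)&(abs(Y)<.095)]=.03
    for i in range(10):
        d=abs(X-(-.144+.032*i)); m=(d<.008)&(abs(Y)<.076); Z[m]=.047+np.sqrt(.008**2-d[m]**2)
    Z[(abs(Y)>.076)&(abs(Y)<.082)&(abs(X)<.162)]=.062
    Z[(abs(X)>.156)&(abs(X)<.162)&(abs(Y)<.082)]=.085
    return Z
def fit(P,x0):
    Q=P.reshape(-1,3)
    def f(p):
        c,s=np.cos(p[2]),np.sin(p[2]); d=Q[:,:2]-p[:2]
        X=c*d[:,0]+s*d[:,1];Y=-s*d[:,0]+c*d[:,1]
        m=(abs(X)<.168)&(abs(Y)<.088)&(Q[:,2]<.087)
        return np.minimum(abs(Q[m,2]-p[3]-model(X[m],Y[m])),.015).mean()
    best=None
    for dx in(-.012,-.006,0,.006,.012):
      for da in(-.04,0,.04):
        x=np.array(x0)+[dx,0,da,0]
        r=minimize(f,x,method="Nelder-Mead",options=dict(initial_simplex=x+np.vstack([np.zeros(4),np.diag([.004,.004,.03,.002])]),xatol=1e-5,fatol=1e-7))
        if best is None or r.fun<best.fun: best=r
    return best
def loc(p,Q):
    c,s=np.cos(p[2]),np.sin(p[2]); d=Q[...,:2]-p[:2]
    return np.stack([c*d[...,0]+s*d[...,1],-s*d[...,0]+c*d[...,1],Q[...,2]-p[3]],-1)
def wor(p,x,y): 
    c,s=np.cos(p[2]),np.sin(p[2]); return np.array([p[0]+c*x-s*y,p[1]+s*x+c*y])
E
python3 - <<'E'
from fit import *
d=np.load("c0.npz");P=d["P"]
A=P[120:255,260:350]
r=fit(A,[.545,-.01,.12,-.002]);p=r.x;print("top",p.round(4),r.fun)
s=optics.snapshot("side");S=cloud(s);np.savez("s0.npz",P=S,im=s["image"])
m=S[180:280,235:390]
rs=fit(m,p);print("side",rs.x.round(4),rs.fun)
np.save("tum.npy",p)
# keys
for nm,C in(("top",P),("side",S)):
  L=loc(p,C)
  m=(L[...,0]>-.09)&(L[...,0]<.09)&(L[...,1]<-.1)&(L[...,1]>-.19)&(L[...,2]>.068)&(L[...,2]<.1)
  q=L[m];
  print(nm,"keys y",np.percentile(q[:,1],[1,50,99]).round(4),"x",np.percentile(q[:,0],[1,50,99]).round(4))
  for k,x in enumerate((-.057,-.019,.019,.057)):
    w=q[abs(q[:,0]-x)<.016]; print(k,len(w),np.median(w,0).round(4))
# done barrels
L=loc(p,P);m=(L[...,2]>.087)&(abs(L[...,0])<.14)&(abs(L[...,1])<.08);
for x in(-.096,0,.096):
    w=L[m&(abs(L[...,0]-x)<.03)]; print("done",x,len(w), len(w) and (w.min(0).round(3),w.max(0).round(3)))
# fresh from both
for nm,C in(("top",P),("side",S)):
  for f in((.61,.34),(.49,.375),(.50,.27),(.47,.46)):
    m=(np.hypot(C[...,0]-f[0],C[...,1]-f[1])<.05)&(C[...,2]>.1)&(C[...,2]<.115)
    w=C[m]; print(nm,f,len(w),len(w) and cv2.minEnclosingCircle(w[:,:2].astype(np.float32)), w[:,2].mean().round(4))
# mat
hsv=cv2.cvtColor(d["im"],cv2.COLOR_BGR2HSV)
m=(P[...,2]>.0005)&(P[...,2]<.006)
for nm,C,im in(("top",P,d["im"]),("side",S,s["image"])):
  hs=cv2.cvtColor(im,cv2.COLOR_BGR2HSV); mk=((hs[...,1]>120)&(hs[...,0]<16)&(hs[...,2]>120)).astype(np.uint8)
  mk=cv2.morphologyEx(cv2.morphologyEx(mk,cv2.MORPH_CLOSE,np.ones((5,5))),cv2.MORPH_OPEN,np.ones((9,9)))
  cv2.imwrite(f"pics/mk_{nm}.png",mk*255)
  n,l,st,ce=cv2.connectedComponentsWithStats(mk)
  k=l[(195,428) if nm=="top" else (350,360)]
  w=C[l==k]; w=w[~np.isnan(w[:,0])]; print(nm,k,len(w),cv2.minAreaRect(w[:,:2].astype(np.float32)),np.median(w[:,2]))
E
```

```text
top [ 5.428e-01 -1.280e-02  1.077e-01 -4.000e-04] 0.004692295549708894
side [ 5.421e-01 -2.400e-03  9.920e-02  4.000e-04] 0.008062670673086374
top keys y [-0.1651 -0.1399 -0.1152] x [-0.0727 -0.0043  0.0709]
0 229 [-0.0575 -0.1393  0.0832]
1 219 [-0.0199 -0.1401  0.0738]
2 216 [ 0.0185 -0.1393  0.0737]
3 233 [ 0.0559 -0.1403  0.0835]
side keys y [-0.1664 -0.1449 -0.1172] x [-0.0728 -0.0042  0.069 ]
0 255 [-0.0585 -0.1462  0.0841]
1 211 [-0.0203 -0.1426  0.074 ]
2 200 [ 0.0167 -0.1443  0.074 ]
3 206 [ 0.0552 -0.1456  0.0839]
done -0.096 0 0
done 0 614 (array([-0.022, -0.054,  0.087]), array([0.02 , 0.056, 0.105]))
done 0.096 612 (array([ 0.073, -0.051,  0.087]), array([0.117, 0.06 , 0.107]))
top (0.61, 0.34) 264 ((0.6046673655509949, 0.3420487344264984), 0.024837404489517212) 0.1095
top (0.49, 0.375) 263 ((0.48304083943367004, 0.3745742440223694), 0.024663034826517105) 0.1092
top (0.5, 0.27) 263 ((0.49477651715278625, 0.2697851359844208), 0.02429456077516079) 0.1092
top (0.47, 0.46) 268 ((0.4579799175262451, 0.4780508577823639), 0.02465100586414337) 0.1091
side (0.61, 0.34) 106 ((0.6042478084564209, 0.3387603163719177), 0.025684159249067307) 0.1068
side (0.49, 0.375) 104 ((0.48187899589538574, 0.370837539434433), 0.025248313322663307) 0.107
side (0.5, 0.27) 119 ((0.49397343397140503, 0.26555338501930237), 0.02480964921414852) 0.1089
side (0.47, 0.46) 88 ((0.4555913209915161, 0.474132776260376), 0.026380065828561783) 0.1076
top 2 4882 ((0.5267594456672668, -0.3600022792816162), (0.20118440687656403, 0.20588698983192444), 5.245281219482422) 0.0033152580894735273
side 0 233079 ((0.511422872543335, 0.7231714129447937), (2.653367757797241, 3.029219388961792), 89.760009765625) 0.0009457000142086835
```

```bash
cat >> fit.py <<'E'
T=np.load("tum.npy")
T[:2]+=[-.0005,-.002]
ty=np.array([-np.sin(T[2]),np.cos(T[2]),0]); tx=np.array([np.cos(T[2]),np.sin(T[2]),0]); up=np.array([0,0,1.])
D=.013
def frame(t,jaw):
    t=t/np.linalg.norm(t); jaw=jaw/np.linalg.norm(jaw); return quat(np.stack([t,np.cross(jaw,t),jaw],1))
def pose(c,a,t,s,d=D):
    return np.array(c)+t*d, frame(t,s*np.cross(t,a))
TH=np.radians(35)
def lying(x,y,z,lid=1,s=1):
    a=lid*ty; t=-np.sin(TH)*a-np.cos(TH)*up
    return pose([*wor(T,x,y),z],a,t,s)
def upright(c,yaw,s=1):
    h=np.array([np.cos(yaw),np.sin(yaw),0]); t=np.cos(TH)*h-np.sin(TH)*up
    return pose(c,up,t,s)
def keypose(x,z,sg=1): return np.array([*wor(T,x,-.14),z]),frame(-up,sg*ty)
MAT=np.array([.5265,-.361]);MY=np.radians(5.25)
def mat(x,y): c,s=np.cos(MY),np.sin(MY);return MAT+[c*x-s*y,s*x+c*y]
def ik(p,q):
    try: return inverse_kinematics(p,q)
    except Exception as e: return None
E
python3 - <<'E'
from fit import *
def show(n,pq):
    j=ik(*pq); print(n, None if j is None else np.round(j,2))
for sg in(1,-1): show(f"key{sg}",keypose(-.057,.09,sg)); show(f"keyf{sg}",keypose(.057,.09,sg))
for s in(1,-1):
  for lid in(1,-1):
    for x in(-.092,0,.092):
      for z in (.075,.2): show(f"ly s{s} lid{lid} x{x} z{z}",lying(x,0,z,lid,s))
  for c in((.495,.268),(.483,.372),(.605,.34)):
    for dy in(-.4,0,.4): show(f"fresh s{s} {c} {dy}",upright([*c,.055],np.arctan2(c[1],c[0])+dy,s))
  for x in(-.045,.045):
    m=mat(x,0)
    for yaw in(MY,-.3,-.6): show(f"mat s{s} {x} {yaw:.2f}",upright([*m,.06],yaw,s))
P=np.load("c0.npz")["P"]
print("mallet z",np.nanpercentile(P[222:308,185:240,2],99.5),"spool",P[152,134],"max brush",np.nanmax(P[248:280,335:400,2]))
E
```

```text
key1 [-0.44  0.42  1.81 -0.    0.91 -2.12]
keyf1 [-0.35  0.54  1.57 -0.    1.03 -2.02]
key-1 [-0.44  0.42  1.81 -0.    0.91  1.02]
keyf-1 [-0.35  0.54  1.57 -0.    1.03  1.12]
ly s1 lid1 x-0.092 z0.075 [ 0.26  0.52  2.01 -0.81  0.9   0.76]
ly s1 lid1 x-0.092 z0.2 [ 0.26  0.3   1.91 -0.67  1.14  0.51]
ly s1 lid1 x0 z0.075 [ 0.24  0.59  1.81 -0.75  0.98  0.64]
ly s1 lid1 x0 z0.2 [ 0.24  0.41  1.72 -0.66  1.19  0.44]
ly s1 lid1 x0.092 z0.075 [ 0.22  0.68  1.6  -0.71  1.07  0.53]
ly s1 lid1 x0.092 z0.2 [ 0.22  0.52  1.52 -0.64  1.25  0.36]
ly s1 lid-1 x-0.092 z0.075 [-0.59  0.57  1.87  0.5   1.17  2.14]
ly s1 lid-1 x-0.092 z0.2 [-0.59  0.38  1.78  0.46  1.43  2.27]
ly s1 lid-1 x0 z0.075 [-0.49  0.64  1.69  0.52  1.24  2.26]
ly s1 lid-1 x0 z0.2 [-0.49  0.47  1.6   0.5   1.46  2.38]
ly s1 lid-1 x0.092 z0.075 [-0.42  0.72  1.48  0.54  1.31  2.38]
ly s1 lid-1 x0.092 z0.2 [-0.42  0.58  1.4   0.52  1.51  2.49]
fresh s1 (0.495, 0.268) -0.4 None
fresh s1 (0.495, 0.268) 0 None
fresh s1 (0.495, 0.268) 0.4 None
fresh s1 (0.483, 0.372) -0.4 [ 0.8   0.77  2.3   3.72  0.89 -1.62]
fresh s1 (0.483, 0.37
[... 1482 characters left out ...]
0.89 1.52]
fresh s-1 (0.483, 0.372) 0 None
fresh s-1 (0.483, 0.372) 0.4 [0.12 0.77 2.3  2.16 0.92 1.65]
fresh s-1 (0.605, 0.34) -0.4 [0.63 0.75 2.12 3.79 0.73 1.37]
fresh s-1 (0.605, 0.34) 0 [0.34 0.75 2.21 2.94 0.78 1.62]
fresh s-1 (0.605, 0.34) 0.4 [0.08 0.75 2.12 2.12 0.79 1.86]
mat s-1 -0.045 0.09 [-1.3   0.74  2.11  1.54  0.94  1.93]
mat s-1 -0.045 -0.30 [-1.17  0.76  2.33  2.25  0.93  1.62]
mat s-1 -0.045 -0.60 None
mat s-1 0.045 0.09 [-1.1   0.74  2.03  1.67  0.87  2.02]
mat s-1 0.045 -0.30 [-0.94  0.74  2.21  2.41  0.81  1.73]
mat s-1 0.045 -0.60 [-0.71  0.74  2.25  3.02  0.81  1.59]
mallet z 0.030626179243270858 spool [0.64399004 0.44709095 0.06831134] max brush 0.028385886466697707
```

Run:
```python
import fit
from fit import *
for th in(35,45):
  fit.TH=np.radians(th)
  for s in (1,-1):
    for n,c in dict(C=(.495,.268),B=(.483,.372),A=(.605,.34),m1=mat(.045,0),m2=mat(-.045,0)).items():
      print(th,s,n)
      for yd in range(-180,180,30):
        r=[ik(*upright([*c,z],np.radians(yd),s)) for z in(.057,.2)]
        if r[0] is not None and r[1] is not None: print("  ",yd,np.round(r[0],1).tolist(),np.round(r[1],1).tolist())
    for x in(-.092,.092): print("ly",[np.round(ik(*lying(x,0,.075,l,s)),1).tolist() for l in(1,-1)])
```

```text
35 1 C
   -180 [0.2, 1.0, 1.1, 0.2, 2.0, -1.3] [0.2, 0.9, 1.0, 0.2, 2.2, -1.3]
   -150 [0.4, 1.1, 1.0, -0.1, 2.0, -1.7] [0.4, 0.9, 1.0, -0.1, 2.2, -1.7]
   -120 [0.6, 1.0, 1.1, -0.4, 1.9, -2.0] [0.6, 0.9, 1.1, -0.4, 2.1, -2.1]
   -90 [0.8, 0.9, 1.3, -0.6, 1.6, -2.2] [0.8, 0.8, 1.3, -0.7, 1.8, -2.3]
   -60 [0.9, 0.8, 1.7, -0.9, 1.3, -2.2] [0.9, 0.6, 1.6, -0.9, 1.4, -2.4]
   60 [-0.2, 0.8, 2.3, 1.9, 0.9, -1.5] [-0.2, 0.3, 2.2, 1.5, 0.9, -0.9]
   90 [-0.2, 0.8, 2.0, 1.1, 1.1, -1.1] [-0.2, 0.5, 1.9, 1.0, 1.3, -0.8]
   120 [-0.1, 0.8, 1.6, 0.7, 1.4, -1.0] [-0.1, 0.6, 1.6, 0.7, 1.6, -0.9]
   150 [0.1, 0.9, 1.3, 0.5, 1.7, -1.1] [0.1, 0.8, 1.3, 0.5, 1.9, -1.0]
35 1 B
   -180 [0.4, 1.1, 1.0, 0.3, 2.0, -1.2] [0.4, 0.9, 1.0, 0.4, 2.2, -1.1]
   -150 [0.5, 1.1, 0.8, 0.0, 2.1, -1.6] [0.5, 1.0, 0.8, 0.0, 2.3, -1.6]
   -120 [0.7, 1.1, 0.9, -0.3, 2.1, -1.9] [0.7, 1.0, 0.9, -0.4, 2.2, -2.0]
   -90 [0.9, 1.0, 1.1, -0.6, 1.8, -2.2] [0.9, 0.9, 1.1, -0.6, 2.0, -2.3]
   -60 [1.0, 0.9, 1.4, -0.8, 1.4, -2.3] [1.0, 0.7, 1.4, -0.8, 1.6, -2.4]
   60 [0.1, 0.8, 2.3, 2.2, 0.9, -1.5] [0.1, 0.4, 2.2, 1.8, 0.7, -0.9
[... 12401 characters left out ...]
.4, 0.9, 1.3, -0.7, 1.6, 0.9] [-0.4, 0.8, 1.2, -0.7, 1.8, 0.8]
   -60 [-0.5, 0.8, 2.3, 3.7, 0.9, 1.5] [-0.5, 0.4, 2.2, 4.1, 0.5, 1.0]
   0 [-1.3, 0.7, 2.2, 1.7, 0.9, 1.8] [-1.3, 0.4, 2.1, 1.4, 0.9, 2.3]
   30 [-1.3, 0.8, 1.8, 1.0, 1.2, 2.1] [-1.3, 0.5, 1.8, 1.0, 1.3, 2.4]
   60 [-1.2, 0.9, 1.5, 0.7, 1.5, 2.2] [-1.2, 0.7, 1.4, 0.7, 1.7, 2.3]
   90 [-1.0, 1.0, 1.1, 0.5, 1.9, 2.0] [-1.0, 0.8, 1.1, 0.5, 2.0, 2.1]
   120 [-0.9, 1.1, 0.9, 0.2, 2.1, 1.8] [-0.9, 0.9, 0.9, 0.2, 2.3, 1.8]
   150 [-0.7, 1.1, 0.9, -0.2, 2.1, 1.4] [-0.7, 1.0, 0.8, -0.2, 2.3, 1.4]
ly [[0.3, 0.5, 2.0, -0.8, 0.9, -2.4], [-0.6, 0.6, 1.9, 0.5, 1.2, -1.0]]
ly [[0.2, 0.7, 1.6, -0.7, 1.1, -2.6], [-0.4, 0.7, 1.5, 0.5, 1.3, -0.8]]
```

```bash
cat >> fit.py <<'E'
def press(x,zup):
    claw.close_gripper()
    p,q=keypose(x,.2,-1); manip.move_pose(p,q)
    p,_=keypose(x,zup+.012,-1); manip.move_l(p,speed=.15)
    p,_=keypose(x,.0715,-1); g=manip.move_l(p,speed=.03,guard=25)
    manip.hold(.3); st=manip.state(); print("press",x,g,st["position"].round(4),st["contact_force"].round(1),st["clock"])
    p,_=keypose(x,.2,-1); manip.move_l(p,speed=.2)
def keys(P):
    L=loc(T,P);r=[]
    for x in(-.057,-.019,.019,.057):
        w=L[(abs(L[...,0]-x)<.01)&(abs(L[...,1]+.14)<.015)]; r.append(np.nanmedian(w[:,2]).round(4))
    return r
def snap(n,k):
    s=optics.snapshot(n);cv2.imwrite(f"pics/{n}_{k}.png",s["image"]);return s,cloud(s)
E
python3 - <<'E'
from fit import *
press(-.057,.084)
manip.move_pose([.40,.12,.35],frame(-up,-ty))
s,P=snap("top","a"); print(keys(P))
s,P=snap("side","a"); print(keys(P))
E
```

```text
press -0.057 True [ 0.501  -0.1603  0.0743] [-1.3  0.3  9.1] 6.025
[np.float64(0.0739), np.float64(0.0844), np.float64(0.0741), np.float64(0.0843)]
[np.float64(0.0744), np.float64(0.0841), np.float64(0.0743), np.float64(0.0842)]
```

View pics/side_a.png

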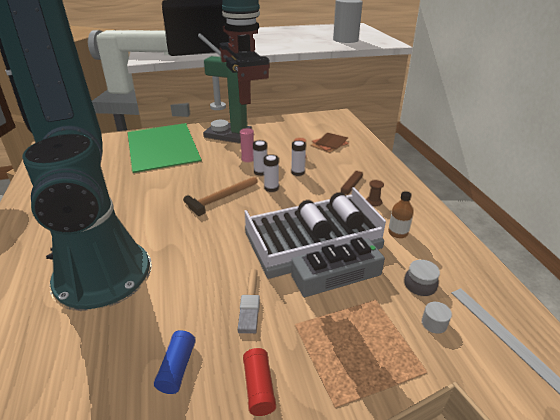

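```bash
cat >> fit.py <<'E'
def pickdone(x,y,off,s=1):
    claw.let_go()
    p,q=lying(x+off,y,.25,1,s); manip.move_pose(p,q)
    p,q=lying(x+off,y,.0755,1,s)
    g=manip.move_l(p+[0,0,.04],speed=.2); g=manip.move_l(p,speed=.06,guard=8); print("down guard",g,manip.state()["position"]-p)
    claw.close_gripper(); st=manip.state(); print("width",st["width"],st["contact_force"].round(1))
    p,q=lying(x,y,.25,1,s); g=manip.move_l(p,speed=.15)
    st=manip.state(); print("lifted",st["width"],st["contact_force"].round(1),st["clock"])
def placemat(mx,my,yaw,s=1):
    c=mat(mx,my)
    p,q=upright([*c,.22],yaw,s); manip.move_pose(p,q)
    p,q=upright([*c,.07],yaw,s); manip.move_l(p,speed=.15)
    p,q=upright([*c,.055],yaw,s); g=manip.move_l(p,speed=.02,guard=4); st=manip.state(); print("touch",g,(st["position"]-p).round(4),st["contact_force"].round(1))
E
python3 - <<'E'
from fit import *
press(.057,.084)
pickdone(.096,0,-.004)
s,P=snap("top","b");print(keys(P)); snap("side","b")
E
```

```text
press 0.057 True [ 0.6144 -0.148   0.0743] [-1.4  0.7  6.7] 11.65
down guard False [ 1.19110289e-04  8.52286845e-06 -5.15116981e-06]
width 0.5157156889685472 [6.8 0.  3.7]
lifted 0.5203450441740131 [ 0.   0.5 -4. ] 18.3
[np.float64(0.0737), np.float64(0.084), np.float64(0.0831), np.float64(0.0736)]
```

View pics/side_b.png

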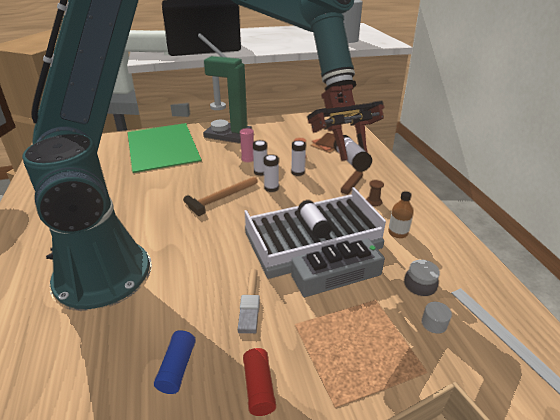

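```bash
cat >> fit.py <<'E'
def axis_of(s,P,cen,rad=.075):
    # PCA of the aluminium/lid points near centre; prints axis in world
    m=(np.linalg.norm(P-cen,axis=-1)<rad); hsv=cv2.cvtColor(s["image"],cv2.COLOR_BGR2HSV)
    m&=(hsv[...,1]<60)&(hsv[...,2]>90); w=P[m]; 
    if len(w)<30: return None
    c=w.mean(0);u,S,v=np.linalg.svd(w-c); return len(w),c.round(4),v[0].round(3),S.round(3)
E
python3 - <<'E'
from fit import *
c=[*wor(T,.096,0),.25]
for n in("top","side"):
    s=optics.snapshot(n);P=cloud(s);print(n,c,ty.round(3),axis_of(s,P,np.array(c)))
    im=s["image"];u=proj(s,[c])[0].astype(int);print(u)
    cv2.imwrite(f"pics/cr_{n}.png",cv2.resize(im[max(0,u[1]-60):u[1]+60,u[0]-70:u[0]+70],None,fx=4,fy=4))
E
```

```text
top [np.float64(0.6377178159330309), np.float64(-0.00444265437382077), 0.25] [-0.108  0.994  0.   ] (448, array([ 0.6353, -0.0123,  0.265 ]), array([-0.084, -0.993, -0.083]), array([0.391, 0.262, 0.11 ]))
[304 136]
side [np.float64(0.6377178159330309), np.float64(-0.00444265437382077), 0.25] [-0.108  0.994  0.   ] (276, array([ 0.6265, -0.0094,  0.2625]), array([-0.12 , -0.986, -0.119]), array([0.381, 0.195, 0.085]))
[353 151]
```

View pics/cr_side.png

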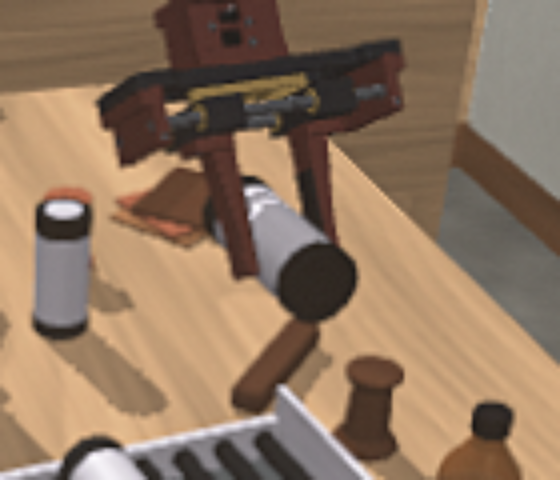

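Run:
```python
from fit import *
yaw=MY+np.radians(45)
placemat(.042,.042,yaw)
snap("side","c"); snap("top","c")
```

```text
touch False [ 0. -0.  0.] [ 0.   0.2 -2.9]
```

View pics/side_c.png

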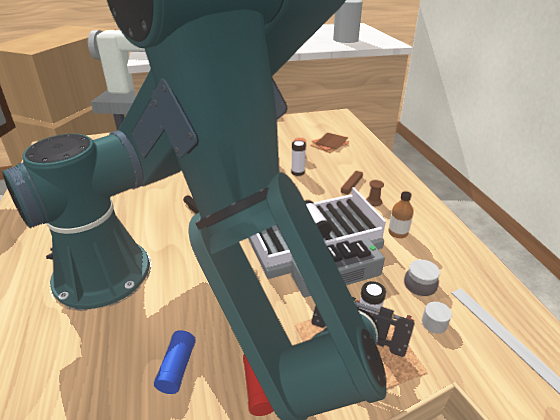

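View pics/top_c.png

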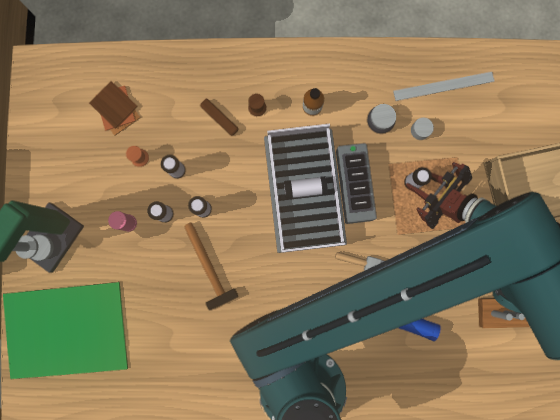

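```bash
cat >> fit.py <<'E'
def finishmat(mx,my,yaw,s=1,zl=.045):
    c=mat(mx,my)
    p,q=upright([*c,zl],yaw,s); g=manip.move_l(p,speed=.02,guard=4); st=manip.state(); print("touch",g,(st["position"]-p).round(4),st["contact_force"].round(1))
    claw.let_go(); manip.hold(.2)
    t=rot(st["tcp_rot"])[:,0]; h=np.array([t[0],t[1],0]);h/=np.linalg.norm(h)
    manip.move_l(st["position"]-.09*t,speed=.15)
    manip.move_l(manip.state()["position"]+[0,0,.12],speed=.25)
E
python3 - <<'E'
from fit import *
yaw=MY+np.radians(45)
finishmat(.042,.042,yaw)
p,q=lying(0,0.004,.25,1,1); manip.move_pose(p,q)
s,P=snap("side","d"); s2,P2=snap("top","d")
c=mat(.042,.042)
for C in(P2,P):
  m=(np.hypot(C[...,0]-c[0],C[...,1]-c[1])<.05)&(C[...,2]>.1)&(C[...,2]<.125);w=C[m];print(len(w),cv2.minEnclosingCircle(w[:,:2].astype(np.float32)),w[:,2].mean(),c)
print(manip.state()["clock"])
E
```

```text
touch True [ 0.0001 -0.0002  0.0071] [-0.4 -0.3  4. ]
278 ((0.5649790167808533, -0.31446388363838196), 0.02505871281027794) 0.11296965638623105 [ 0.56448074 -0.31533313]
445 ((0.5641463994979858, -0.31575798988342285), 0.025632068514823914) 0.11163476585952459 [ 0.56448074 -0.31533313]
26.5917
```

View pics/side_d.png

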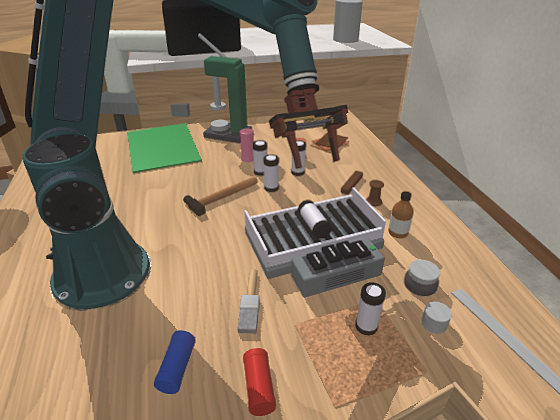

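View pics/top_d.png

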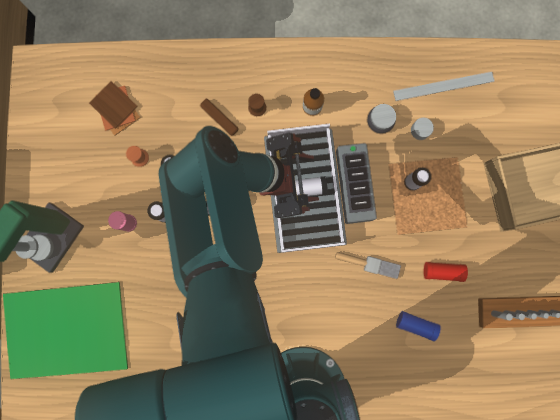

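Run:
```python
from fit import *
yaw=MY+np.radians(45)
pickdone(0,.003,0)
placemat(-.042,-.042,yaw)
finishmat(-.042,-.042,yaw)
c=[.5,.25]
p,q=upright([.50,.05,.30],np.radians(80),1); manip.move_pose(p,q)
s,P=snap("side","e"); s2,P2=snap("top","e")
for n,c in dict(m1=mat(.042,.042),m2=mat(-.042,-.042),A=(.6045,.340),B=(.4825,.372),C=(.4944,.268)).items():
 for C in(P2,P):
  m=(np.hypot(C[...,0]-c[0],C[...,1]-c[1])<.05)&(C[...,2]>.1)&(C[...,2]<.125);w=C[m];print(n,np.round(c,4),len(w),len(w) and cv2.minEnclosingCircle(w[:,:2].astype(np.float32)),w[:,2].mean())
print(keys(P),manip.state()["clock"])
```

```text
down guard False [ 8.44303704e-05 -1.63632430e-05 -4.07131950e-05]
width 0.5193474508183956 [ 4.5 -1.4  0.3]
lifted 0.5168319566093519 [-0.1  0.3 -4.2] 30.75
touch True [-0.     -0.      0.0039] [-0.8 -0.7  4. ]
touch True [-0.     -0.      0.0139] [-1.6 -1.2  3.2]
m1 [ 0.5645 -0.3153] 110 ((0.5663133263587952, -0.31150364875793457), 0.02380080334842205) 0.11294435662424922
m1 [ 0.5645 -0.3153] 450 ((0.5633705854415894, -0.3154368996620178), 0.025372441858053207) 0.11159312374749071
m2 [ 0.4885 -0.4067] 0 0 nan
m2 [ 0.4885 -0.4067] 605 ((0.4874388873577118, -0.40844500064849854), 0.024844087660312653) 0.11231161292404078
A [0.6045 0.34  ] 273 ((0.6053800582885742, 0.3411608338356018), 0.024211090058088303) 0.10932112321175508
A [0.6045 0.34  ] 104 ((0.6067952513694763, 0.3396846652030945), 0.02700120583176613) 0.1069650225603155
B [0.4825 0.372 ] 282 ((0.4823250472545624, 0.37451672554016113), 0.024981191381812096) 0.10955980674334828
B [0.4825 0.372 ] 104 ((0.4804229736328125, 0.3715510964393616), 0.027234595268964767) 0.10650953038352351
C [0.4944 0.268 ] 0 0 nan
C [0.4944 0.268 ] 0 0 nan
[np.float64(0.0744), np.float64(0.0844), np.float64(0.0842), np.float64(0.0742)] 38.7417<stdin>:11: RuntimeWarning: Mean of empty slice.
  ret = ret.dtype.type(ret / rcount)
```

View pics/side_e.png

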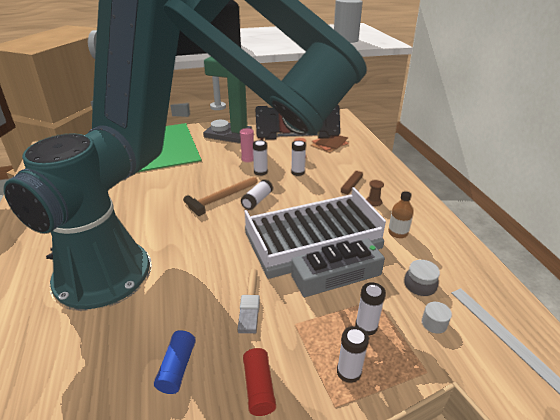

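View pics/top_e.png

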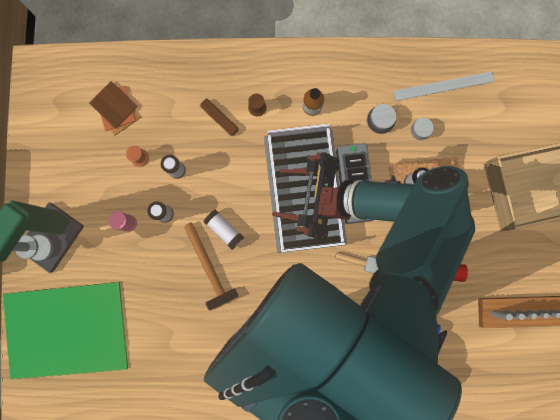

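Run:
```python
from fit import *
for k in range(2):
  s=optics.snapshot("top");P=cloud(s)
  m=np.zeros(P.shape[:2],bool);m[205:252,200:246]=1;m&=(P[...,2]>.02)&(P[...,2]<.07)
  n,l,st,ce=cv2.connectedComponentsWithStats(m.astype(np.uint8));i=1+np.argmax(st[1:,4]);w=P[l==i]
  top=w[w[:,2]>.035]
  print(len(w),w[:,2].max(),cv2.minAreaRect(top[:,:2].astype(np.float32)),cv2.minAreaRect(w[:,:2].astype(np.float32)))
  manip.hold(.3)
cv2.imwrite("pics/cr2.png",cv2.resize(s["image"][190:320,170:270],None,fx=5,fy=4.5,interpolation=cv2.INTER_CUBIC))
```

```text
705 0.053535786631157434 ((0.4362209141254425, 0.20976433157920837), (0.11030525714159012, 0.04414266347885132), 45.8525390625) ((0.43617430329322815, 0.20921441912651062), (0.1105402335524559, 0.0480152927339077), 44.799034118652344)
705 0.053685634011523264 ((0.43680527806282043, 0.2091110199689865), (0.11013682186603546, 0.04387709125876427), 45.105873107910156) ((0.4358387589454651, 0.20977884531021118), (0.11075999587774277, 0.04634196311235428), 44.774261474609375)
```

View pics/cr2.png

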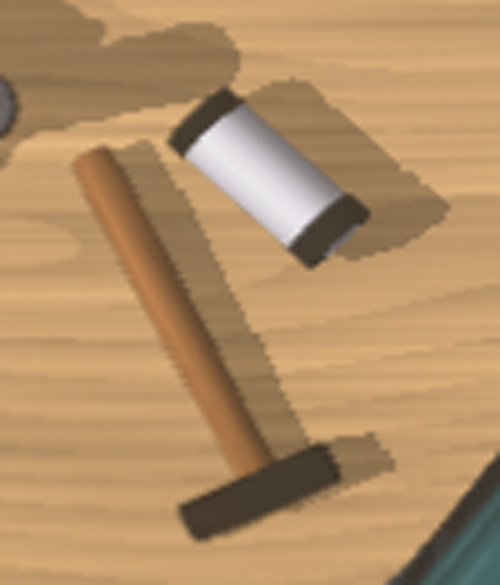

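```bash
cat >> fit.py <<'E'
def settle(x,y,pf,zlow=.073):
    # pf(x,y,z)->pose ; lower into the groove until contact, release, rise
    p,q=pf(x,y,.25); manip.move_pose(p,q)
    p,q=pf(x,y,.09); manip.move_l(p,speed=.15)
    p,q=pf(x,y,zlow); g=manip.move_l(p,speed=.02,guard=4); st=manip.state(); print("touch",g,(st["position"]-p).round(4),st["contact_force"].round(1))
    claw.let_go(); manip.hold(.3)
    p,q=pf(x,y,.25); manip.move_l(p,speed=.2)
def deck(P):
    L=loc(T,P); m=(L[...,2]>.08)&(abs(L[...,0])<.145)&(abs(L[...,1])<.075)
    n,l,st,ce=cv2.connectedComponentsWithStats(m.astype(np.uint8))
    for i in range(1,n):
        if st[i,4]<60: continue
        w=L[l==i]; r=cv2.minAreaRect(w[:,:2].astype(np.float32)); print("  on deck",len(w),np.round(r[0],4),np.round(r[1],4),round(r[2],1),"top",np.percentile(w[:,2],95).round(4))
E
python3 - <<'E'
from fit import *
a=np.array([1,1,0])/2**.5; c0=np.array([.436,.2075]);off=np.array([.0035,-.0035])
best=None
for s in(1,-1):
    ja=s*np.cross(-up,a)
    for l in(1,-1):
        jp=s*np.cross(-up,l*ty)
        p=np.array([*c0,.024])-up*D
        j1=ik(p,frame(-up,ja)); j2=ik(np.array([*wor(T,-.092,0),.062]),frame(-up,jp))
        if j1 is None or j2 is None: continue
        d=max(abs(j1[5]),abs(j2[5]))+abs(j2[5]-j1[5]); print(s,l,j1.round(2),j2.round(2),d)
        if best is None or d<best[0]: best=(d,s,l,ja,jp)
d,s,l,ja,jp=best
claw.let_go()
q=frame(-up,ja)
manip.move_pose([*(c0+off),.2],q)
manip.move_l([*(c0+off),.05],speed=.15); g=manip.move_l([*(c0+off),.024-D],speed=.05,guard=8); print("g",g)
claw.close_gripper(); print(manip.state()["width"])
manip.move_l([*c0,.25],speed=.15); print(manip.state()["contact_force"].round(1))
settle(-.092,0,lambda x,y,z:(np.array([*wor(T,x,y),z-D]),frame(-up,jp)))
manip.move_pose(*upright([.47,.16,.30],np.radians(75),1))
sn,P=snap("side","f");deck(P);sn,P=snap("top","f");deck(P);print(manip.state()["clock"])
E
```

```text
1 1 [ 0.3   0.5   1.96 -0.    0.67  1.09] [-0.21  0.38  2.   -0.    0.76 -0.32] 2.4884139438219504
1 -1 [ 0.3   0.5   1.96 -0.    0.67  1.09] [-0.21  0.38  2.   -0.    0.76  2.83] 4.565599802728584
-1 1 [ 0.3   0.5   1.96 -0.    0.67 -2.06] [-0.21  0.38  2.   -0.    0.76  2.83] 7.707192456318376
-1 -1 [ 0.3   0.5   1.96 -0.    0.67 -2.06] [-0.21  0.38  2.   -0.    0.76 -0.32] 3.794771363357635
g False
0.519362070425619
[-1.5 -0.1 -3.3]
touch True [-0.0002  0.      0.003 ] [-0.1  0.6  5.6]
  on deck 476 [-0.1052 -0.0027] [0.0741 0.1413] 1.4 top 0.4537
  on deck 328 [-0.0325  0.0622] [0.0277 0.0594] 86.3 top 0.3691
  on deck 574 [-0.0966  0.0022] [0.0458 0.1143] 0.5 top 0.0994
  on deck 202 [-0.033   0.0622] [0.0254 0.0627] 89.9 top 0.3699
  on deck 2596 [-1.059e-01  1.000e-04] [0.1502 0.0787] 89.4 top 0.5614
52.1
```

View pics/side_f.png

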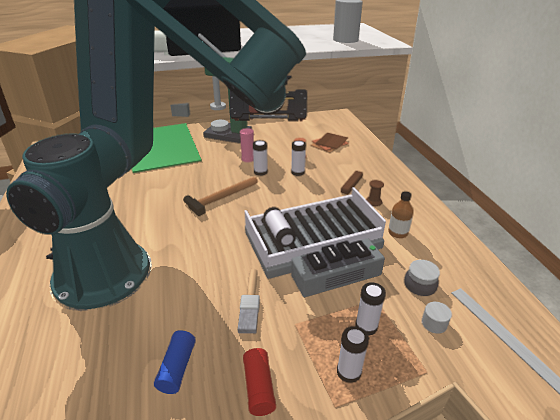

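View pics/top_f.png

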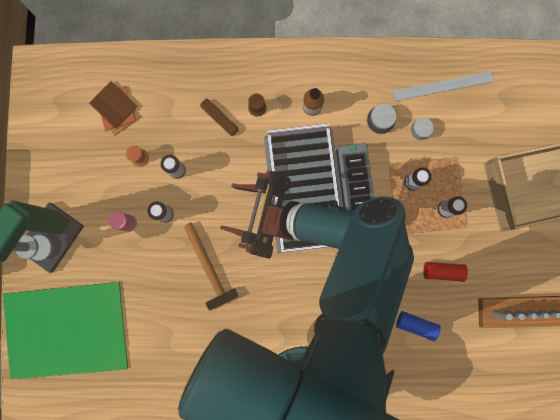

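```bash
cat >> fit.py <<'E'
def pickfresh(c,yawd,s=1):
    claw.let_go()
    p,q=upright([*c,.055],np.radians(yawd),s); t=rot(q)[:,0]
    b=p-.13*t
    manip.move_pose(b+[0,0,.12],q); manip.move_l(b,speed=.2)
    manip.move_l(p-.03*t,speed=.12); g=manip.move_l(p,speed=.06,guard=8); print("g",g)
    claw.close_gripper(); print("width",manip.state()["width"])
    manip.move_l(p+[0,0,.2],speed=.15); print(manip.state()["contact_force"].round(1))
E
python3 - <<'E'
from fit import *
pickfresh((.482,.3727),75)
settle(0,0,lambda x,y,z:lying(x,y,z,1,1))
manip.move_pose(*upright([.47,.16,.30],np.radians(75),1))
sn,P=snap("side","g");sn,P=snap("top","g");deck(P);print(manip.state()["clock"])
c=(.605,.34)
m=(np.hypot(P[...,0]-c[0],P[...,1]-c[1])<.06)&(P[...,2]>.1)&(P[...,2]<.125);w=P[m];print(len(w),cv2.minEnclosingCircle(w[:,:2].astype(np.float32)))
E
```

```text
g False
width 0.5190245856587443
[-1.6 -0.4 -4. ]
touch True [ 0.0003 -0.      0.0072] [ 0.8 -0.4  2.8]
  on deck 880 [-0.0068  0.0148] [0.0713 0.1506] 18.4 top 0.3605
  on deck 2605 [-0.1056  0.    ] [0.1499 0.0788] 90.0 top 0.5607
64.5417
274 ((0.605130136013031, 0.3417903184890747), 0.024706529453396797)
```

View pics/side_g.png

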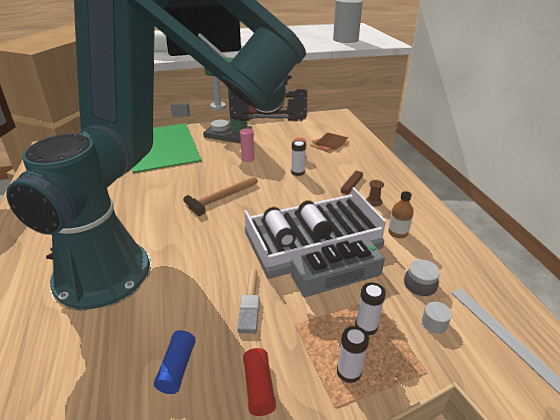

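View pics/top_g.png

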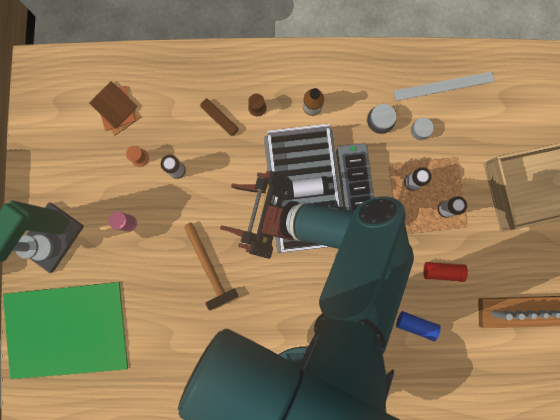

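Run:
```python
from fit import *
pickfresh((.6047,.3400),80)
settle(.092,0,lambda x,y,z:lying(x,y,z,1,1))
claw.close_gripper()
manip.move_pose([.40,.30,.35],frame(-up,-ty))
for n in("side","top"):
    sn,P=snap(n,"h");print(n);deck(P);print(keys(P))
    for k,c in dict(m1=mat(.042,.042),m2=mat(-.042,-.042)).items():
        m=(np.hypot(P[...,0]-c[0],P[...,1]-c[1])<.06)&(P[...,2]>.1)&(P[...,2]<.125);w=P[m];print(k,len(w),cv2.minEnclosingCircle(w[:,:2].astype(np.float32)),w[:,2].std())
print(manip.state()["clock"])
```

```text
g False
width 0.5169572573495681
[-0.1  0.4 -1.4]
touch True [0.0002 0.     0.0087] [-0.7  0.8  4.2]
side
  on deck 487 [ 0.0957 -0.0014] [0.1136 0.0463] 88.9 top 0.0993
  on deck 541 [-0.0015 -0.002 ] [0.0429 0.1133] 1.3 top 0.0994
  on deck 577 [-0.0962  0.0014] [0.0447 0.1145] 0.4 top 0.0996
[np.float64(0.0747), np.float64(0.0841), np.float64(0.0844), np.float64(0.0742)]
m1 449 ((0.5631207227706909, -0.31608307361602783), 0.025208810344338417) 0.003700141247587627
m2 609 ((0.4872879981994629, -0.40768811106681824), 0.024714652448892593) 0.0037229704536005607
top
  on deck 705 [ 0.0957 -0.0005] [0.0472 0.1109] 1.0 top 0.1013
  on deck 717 [ 0.0002 -0.0003] [0.1105 0.0468] 89.8 top 0.1009
  on deck 731 [-0.0963  0.0026] [0.0461 0.1101] 0.4 top 0.1013
[np.float64(0.0738), np.float64(0.0839), np.float64(0.0842), np.float64(0.0737)]
m1 279 ((0.565152108669281, -0.3145507276058197), 0.024641867727041245) 0.0034730501306761905
m2 283 ((0.48792627453804016, -0.40618783235549927), 0.024731777608394623) 0.00387355831837426
78.3
```

View pics/side_h.png

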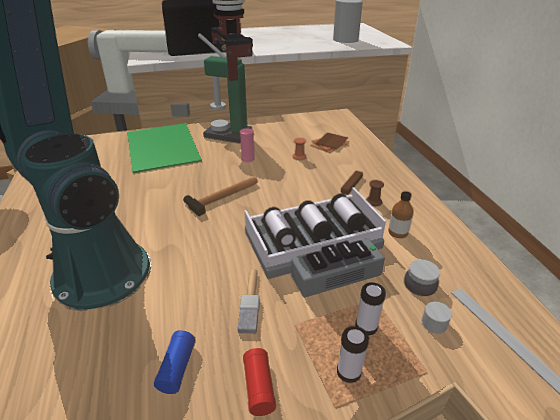

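View pics/top_h.png

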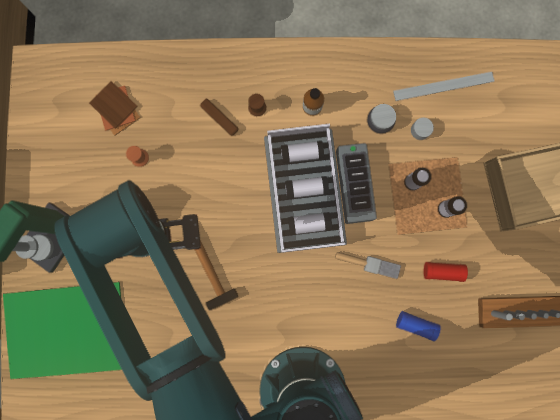

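Run:
```python
from fit import *
press(-.019,.084)
manip.move_pose([.40,.30,.35],frame(-up,-ty))
for n in("side","top"):
    sn,P=snap(n,"i");print(n);deck(P);print(keys(P))
    for k,c in dict(m1=mat(.042,.042),m2=mat(-.042,-.042)).items():
        m=(np.hypot(P[...,0]-c[0],P[...,1]-c[1])<.06)&(P[...,2]>.1)&(P[...,2]<.125);w=P[m];print(k,len(w),cv2.minEnclosingCircle(w[:,:2].astype(np.float32)))
print(manip.state()["clock"])
```

```text
press -0.019 True [ 0.5388 -0.1562  0.0743] [-0.7  0.7  7.9] 82.2
side
  on deck 486 [ 0.0924 -0.0014] [0.0447 0.1137] 2.6 top 0.0995
  on deck 541 [ 0.0002 -0.003 ] [0.1118 0.047 ] 89.9 top 0.0994
  on deck 581 [-0.0954  0.0017] [0.0456 0.1146] 0.3 top 0.0995
[np.float64(0.0842), np.float64(0.0743), np.float64(0.0841), np.float64(0.0742)]
m1 445 ((0.5633485317230225, -0.31561997532844543), 0.025645511224865913)
m2 606 ((0.48746901750564575, -0.40773800015449524), 0.025042366236448288)
top
  on deck 696 [ 0.0956 -0.0007] [0.1114 0.0451] 88.7 top 0.1007
  on deck 721 [ 0.     -0.0005] [0.047  0.1108] 0.2 top 0.1013
  on deck 728 [-0.096   0.0025] [0.0468 0.1103] 0.3 top 0.101
[np.float64(0.0841), np.float64(0.0731), np.float64(0.0835), np.float64(0.0735)]
m1 278 ((0.5658620595932007, -0.3152143657207489), 0.02550232596695423)
m2 279 ((0.4882376194000244, -0.40591225028038025), 0.025045646354556084)
84.9
```

View pics/side_i.png

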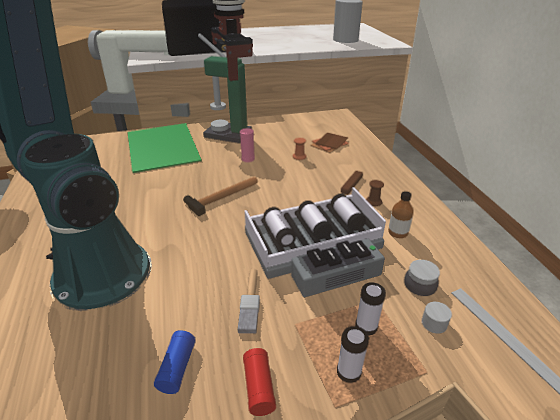

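Run (74 mm) and fast (74 mm) are down, and stop and slow (84 mm) are up. The barrels are unchanged and the robot is clear, so I'm handing in.

```bash
python3 -c "
from plant import close_job
print(close_job())"
```

```text
the job is handed in; nothing more can be done
None
```

I pressed stop and then fast, and stood the two finished barrels lid up on the mat. The three fresh barrels went into the grooves at x ≈ -96, 0 and +96 mm. Then I pressed run and handed the job in at about 85 s. It reported no verdict.

**Last checks (both cameras):**
- **Keys:** run and fast read about 74 mm (down); stop and slow about 84 mm (up).
- **Fresh barrels:** their middles are within 3 mm of the deck's middle lengthwise. They lie within about 1.3° of the rollers, except one side-camera reading of 2.6°, still under the 5.7° limit. Their tops are at 99–101 mm, which puts the axes at about 75–77 mm. The top camera's 101 mm is close to the 77.7 mm limit, but the side camera gives 99.5 mm.
- **Finished barrels:** both are upright and about 42–47 mm from the mat's middle along each side.
- **Bystanders:** the tools, pots and look-alikes look unmoved. I compared these by eye only.

**What didn't go to plan:**
- One fresh barrel was found lying on the bench beside the mallet. This may have been the announced knock, but I couldn't see the moment and can't rule out a brush by the arm. I picked it up from there and placed it normally.
- The first finished barrel touched the mat lower than expected, so I lowered it a few millimetres further before letting go.
- The last two fresh barrels touched the rollers 7–9 mm above the lowest point I had set, probably tilted in the grip, and settled into the groove when released.

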